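Uncap the nib-finishing spindle

TASK

Get the nib-finishing spindle ready for work: draw the beech-gripped keeper pin straight out of the bore in its ear and park it lying in the two open-topped notches on the same machine, then lift the metal dust cap off the abrasive disc and hang it upright by its neck well into the slot of the fork stand. Leave everything else on the desk where it lies.

Things in the scene. Friction and masses are not known exactly. Their poses are not given: they have to be found in the camera images.
- unit: Nib-finishing spindle, fixed: grey box housing, top 50 mm above the desk, x -40..75, y -50..60. Origin on the desk under the vertical spindle axis; x, y level, z up. On the axis a dark abrasive disc, 42 mm diameter, with stub to 32 mm above the housing top. A steel ear (x -30..-6, y 30..52, top z 114) has the pin's bore. Two notched plates near the +x edge (x 33..77; see notch).
- bore (a point): Centre of the bore in the ear, 101 mm above the desk: 13 mm diameter, 22 mm long (11 mm either side of this point), running level along the unit's own y. The pin is drawn out towards the unit's +y; its tail leaves the ear after about 70 mm.
- notch (a point): Parking point: middle of the parked pin's shaft, 80 mm above the desk; axes as the unit's. Two 8 mm plates, centred 19 mm behind (-y) and 27 mm ahead (+y) of it, each with an upward-open U notch 15 mm wide, floor z 75 mm, sides straight to z 93, then flaring to about 30 mm at the top, z 107. The pin lies level in both, along y, grip beyond the +y plate.
- pin: Keeper pin, 110 mm, 50-100 g: steel shaft 10 mm diameter, 74 mm long along its own y; flat beech grip at the +y end (14 mm in x, 26 in z, 36 long, centred at y +55 mm). Origin: middle of the shaft's axis. Starts loose in the bore (1.5 mm play) along the unit's y, grip outside at +y, tail just above the cap's shoulder beside the neck, so the cap cannot be lifted.
- cap: Aluminium dust cap, 98 mm tall, 120-260 g: hollow skirt 56 mm diameter, 42 mm tall, open below (bore 48 mm); neck 14 mm diameter (z 42..62); cylindrical knob 34 mm diameter (z 62..98). Origin: centre of the skirt's lower rim, z up. Starts loosely over the disc on the housing top (origin 50 mm above the desk, 3 mm side play); must rise 35 mm straight up to clear the stub.
- fork: Cap holder, fixed: wooden base (x -32..68, y +-40, 12 mm thick), post at x 45..61, carrying a level steel fork, underside 100 and top 108 mm above the desk, 45 mm wide. Origin on the desk under the slot's seat. The slot opens to its own -x: 21 mm wide between straight tines (x -26..11), flaring out to about x -44, closed at x +11.
- fork_seat (a point): Seat of the slot at the fork's top face, 108 mm above the desk; axes as the fork's. The hung cap has its neck axis here (it can go 4 mm farther in) and the underside of its knob on the fork's top, so its lower rim is 62 mm below. The neck enters from the -x side, fork between shoulder and knob.
- anvil: Bystander: black steel anvil block 66 x 56 x 40 mm, origin at the centre of its underside.
- whetstone: Bystander: grey whetstone 110 x 36 x 22 mm, long along its x, origin at the centre of its underside.
- nib_case: Bystander: lidded tin nib case 66 x 96 x 31 mm, origin at the centre of its underside.
- ink_jar: Bystander: amber glass jar 56 mm in diameter, 85 mm tall, origin at the centre of its underside.
- barrel: Bystander: cream celluloid pen barrel 130 mm long, 21 mm in diameter, lying along its x in a fixed dark wooden tray 170 x 36 x 16 mm; origin at its middle.
- tweezer_block: Bystander: dark wooden block 50 x 100 x 35 mm with four upright steel tool shanks reaching 105 mm above the desk; origin at the centre of its underside.
- loupe: Bystander: squat brass eye loupe, 40 mm in diameter, 34 mm tall, origin at the centre of its underside.
Mind the look-alikes: they are no part of the job. Leave any blue look-alike of the unit alone.

How it is judged:
By the outcome, as a careful person would: the job done as asked, in the order asked, and still so for the second after the job is handed in, with the robot touching nothing.
It also fails if it takes over 61 s, if anything falls off the work surface, if the arm or the gripper's body presses on something with over 40 N, if the wrist force passes 120 N, or if a joint passes its speed limit or range.

ROBOT

A 6-joint arm with a two-finger parallel gripper is mounted at the origin on the work surface. World frame = base frame: x ahead of the robot, y to its left, z up, the work surface at z = 0. Lengths are in m, angles in rad, forces in N, time in s.
With the tool pointing down it reaches from about 0.3 to 0.85 m from the base axis. Payload 5.4 kg.
Tool frame: the origin (TCP) lies at the centre of the arm's flange, where the gripper is bolted on; the fingertips stand 173 mm ahead of it and the grasp point (between the pads) lies 155 mm ahead of it; z points along the fingers, y is the direction in which the jaws open and shut (so a half turn about z gives the same grasp; the last joint's range is limited). The gripper opens to 85 mm and grips with 20 to 120 N. Pads are 22 mm wide; open, the fingers measure 114 mm over their backs; the gripper's body (76 mm by 85 mm) begins 54 mm behind the grasp point. The pads swing forward as they close: fully open they stand 13 mm farther back than shut.
Start: joints at [0.923, 0.158, 1.597, -0, 1.386, -0.21], TCP at [0.244, 0.521, 0.405] pointing down, gripper open.
Joint ranges: [-2.91, 2.91], [-0.94, 2.29], [0.18, 2.7], [-1.29, 4.43], [0.17, 2.64], [-3, 3]. Speed limits (rad/s): [2.57, 2.57, 3.14, 3.14, 3.14, 3.14].

INTERFACE

Orientations are given as a unit quaternion [x, y, z, w].
In Python, from rig import monitor, cams, job gives the robot as it stands.
- The arm moves only by the shell command python3 -m pendant 'ROWS' [FORCE]. ROWS is JSON, a list of rows, each a list of 5 numbers: the opening, from 0 (shut) to 1 (fully open), then the shift along the tool's x, y, z in mm, then the turn about the tool's z in rad. A call has exactly 10 rows; each row shifts and turns the commanded pose from where the row before left it, along the tool's axes as they then stand; what a row does not reach is not made up. A row lasts 1/10 s, in which the tool goes at most 50 mm and 8.59 degrees, less where a joint would pass 70% of its speed; a pose out of reach is approached as far as the arm can. A call is refused whole if a number of a shift passes 50 or a number of a turn 0.15, either way. A call with a gripper value outside its range is refused whole. The fingers move at their own pace and stop on an object; FORCE is the grip in N (left out, the last holds). Time passes only in rows, so rows that do not move let the fingers close, or fill a call up. It gives the time, the measured TCP pose, the force and the opening at its end, in the units of the state.
- monitor.state(): the state, without advancing time (a new reading comes with each control period).
- cams.camera(name): name is "scene" or "top"; returns a dict with "color" (480x640x3 uint8, red, green, blue), "camera_matrix" (3x3 intrinsics, pixels), "eye" and "rotation" of the camera in the world. Camera axes: x right, y down, z forward; pixel columns grow to the right and rows downward; lengths in m; the calibration is good to about 2 mm. A picture is of the moment at which its call begins. There is no depth.
- job.sign_off(): hands the job in, once; it reports no verdict.
The state is a dict: "time_s": time; "joint_positions": joint angles; "dq": joint speeds; "tau": joint torques, N m; "eef_pos": TCP position; "tcp_rot": TCP orientation; "ft_force": force on the tool from outside, world axes, zero at the start; "torque": the same for the moment, N m; "gripper_width": finger opening in m.
Only numpy, scipy, OpenCV 4.12 (cv2) and the standard library are available. Lean on these libraries where they do the work, as an engineer would, in place of code of your own. Each camera call takes 0.05 s, during which the arm holds its last target.

## Working session

There is one attempt and no reset: what is moved stays moved. The work goes in short steps, Python scripts to look and compute and a shell command to move; the robot and the scene stay as the last step left them, time stands still between calls to the robot, and variables do not carry over. Pictures are saved under pics/ and viewed, and the job is handed in when it is done.

```bash
ls; mkdir -p pics; python3 - <<'E'
from rig import monitor, cams, job
import cv2,numpy as np
print(monitor.state())
for n in("scene","top"):
    c=cams.camera(n); cv2.imwrite(f"pics/{n}0.png",c["color"][:,:,::-1]); print(n,c["camera_matrix"],c["eye"],c["rotation"])
    np.savez(f"{n}0.npz",**c)
E
```

```text
pics
{'time_s': 0.0, 'joint_positions': array([ 9.22906957e-01,  1.59064269e-01,  1.59826114e+00, -1.49337752e-05,
        1.38616332e+00, -2.10075538e-01]), 'dq': array([-0.00108372,  0.00075835, -0.00134928, -0.00152922, -0.00014811,
        0.0007161 ]), 'tau': array([-1.18168900e-03, -3.95992792e+01, -3.31432021e+01, -6.67421864e-05,
        8.47509684e-03,  4.55269776e-05]), 'eef_pos': array([0.24361226, 0.52053366, 0.40369355]), 'tcp_rot': array([ 2.17161312e-01,  9.76135270e-01, -8.65188272e-04, -3.87658595e-04]), 'ft_force': array([-0.26847752,  0.2009437 , -0.23782231]), 'torque': array([ 0.00950792, -0.00942902,  0.01386175]), 'gripper_width': 0.0854411613261175}
scene [[556.85222259   0.         314.30148597]
 [  0.         556.85222259 245.51269239]
 [  0.           0.           1.        ]] [1.17047228 0.6569478  1.292131  ] [ 0.37085249  0.877005   -0.28226946 -0.11685294]
top [[553.32933026   0.         322.32029475]
 [  0.         553.32933026 235.88403376]
 [  0.           0.           1.        ]] [0.41372843 0.08844421 1.32588204] [-0.7005077   0.7114025  -0.04259942  0.03715815]
```

View pics/scene0.png

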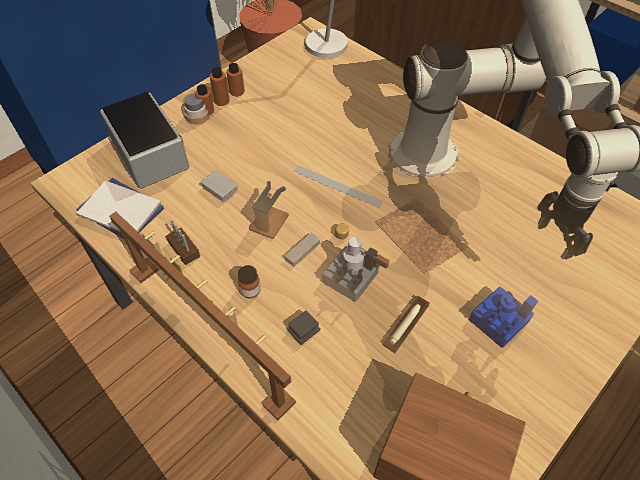

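View pics/top0.png

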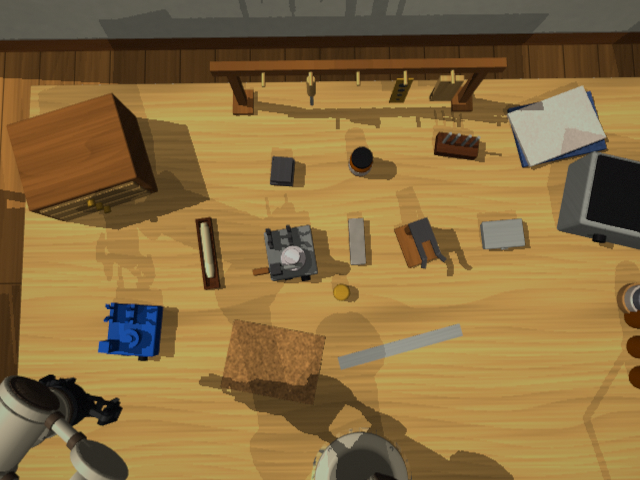

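```bash
cat > h.py <<'E'
import numpy as np,cv2
from scipy.spatial.transform import Rotation as R
def load(n,i=0):
    return dict(np.load(f"{n}{i}.npz"))
def ray(c,uv):
    d=np.linalg.inv(c["camera_matrix"])@np.array([uv[0],uv[1],1.])
    return c["eye"],R.from_quat(c["rotation"]).as_matrix()@d
def onz(c,uv,z):
    e,d=ray(c,uv); return e+d*(z-e[2])/d[2]
def tri(c1,u1,c2,u2):
    e1,d1=ray(c1,u1);e2,d2=ray(c2,u2)
    A=np.c_[d1,-d2];s=np.linalg.lstsq(A,e2-e1,rcond=None)[0]
    p,q=e1+d1*s[0],e2+d2*s[1]; return (p+q)/2,np.linalg.norm(p-q)
def proj(c,p):
    q=R.from_quat(c["rotation"]).as_matrix().T@(np.asarray(p)-c["eye"]); q=c["camera_matrix"]@q; return q[:2]/q[2]
def crop(c,x,y,w,h,s,name):
    im=c["color"][y:y+h,x:x+w,::-1]; cv2.imwrite(name,cv2.resize(im,None,fx=s,fy=s,interpolation=cv2.INTER_CUBIC))
E
python3 - <<'E'
from h import *
t=load("top");s=load("scene")
crop(t,245,215,100,75,8,"pics/t_unit.png");crop(s,315,230,80,75,8,"pics/s_unit.png")
crop(t,385,205,70,75,8,"pics/t_fork.png");crop(s,240,175,70,70,8,"pics/s_fork.png")
E
```

```text
(no output)
```

View pics/t_unit.png

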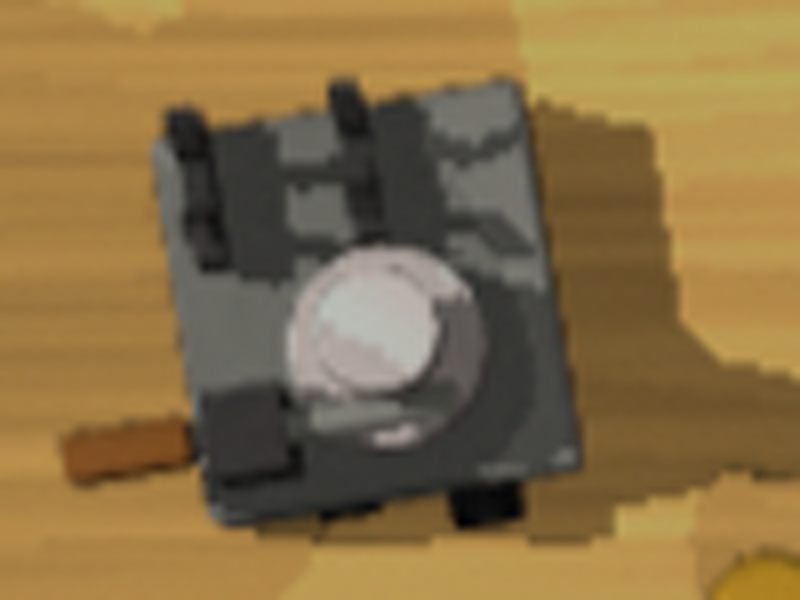

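View pics/s_unit.png

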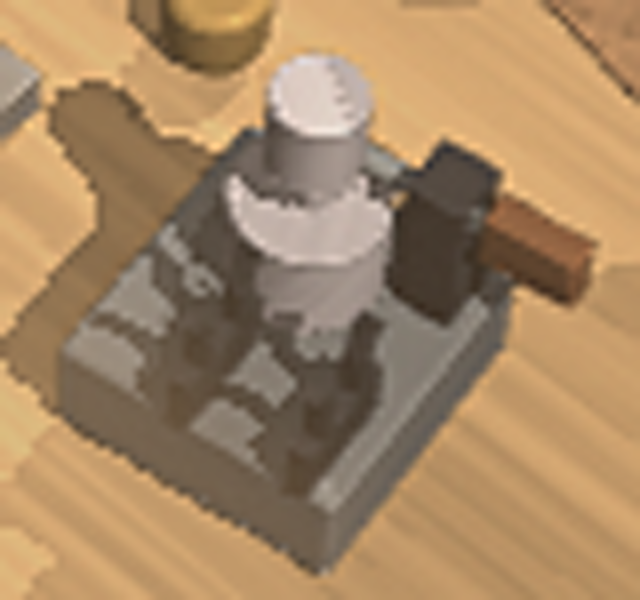

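View pics/t_fork.png

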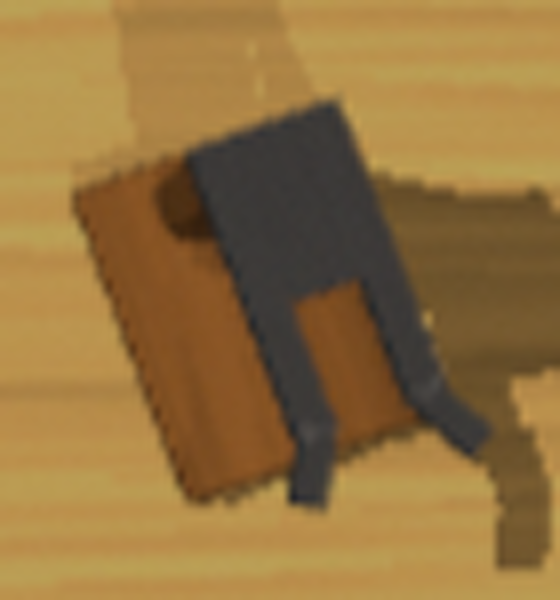

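View pics/s_fork.png

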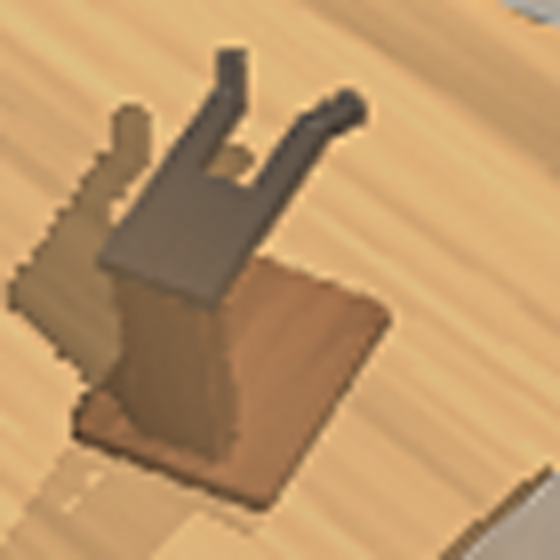

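```bash
cat >> h.py <<'E'
def fx(U,x0,s=8): return (U+.5)/s-.5+x0
def line(c,a,b,half=2.5,n=25,trim=.12):
    g=cv2.cvtColor(c["color"],cv2.COLOR_RGB2LAB).astype(np.float32); g=cv2.GaussianBlur(g,(0,0),.7)
    a=np.array(a,float);b=np.array(b,float);d=(b-a)/np.linalg.norm(b-a);nn=np.array([-d[1],d[0]])
    o=np.arange(-half,half+.01,.1);P=[]
    for t in np.linspace(trim,1-trim,n):
        q=a+(b-a)*t+o[:,None]*nn
        v=cv2.remap(g,q[:,0].astype(np.float32).reshape(-1,1),q[:,1].astype(np.float32).reshape(-1,1),cv2.INTER_LINEAR)[:,0]
        m=np.linalg.norm(np.gradient(v,axis=0),axis=1);
        P.append(q[m.argmax()])
    P=np.array(P).astype(np.float32)
    l=cv2.fitLine(P,cv2.DIST_HUBER,0,.01,.01).ravel()
    r=np.abs((P-l[2:])@np.array([-l[1],l[0]]))
    P=P[r<.8]; l=cv2.fitLine(P,cv2.DIST_HUBER,0,.01,.01).ravel()
    return l,float(np.median(np.abs((P-l[2:])@np.array([-l[1],l[0]]))))
def inter(l,m):
    l,m=l[0],m[0]
    s=np.linalg.solve(np.c_[l[:2],-m[:2]],m[2:]-l[2:]); return l[2:]+s[0]*l[:2]
def corners(c,pts,x0,y0):
    p=[(fx(u,x0),fx(v,y0)) for u,v in pts]
    L=[line(c,p[i],p[(i+1)%4]) for i in range(4)]
    print("resid",[round(l[1],2) for l in L])
    return np.array([inter(L[i-1],L[i]) for i in range(4)])
def fit2(model,world):
    model=np.array(model,float);world=np.array(world,float)[:,:2]
    mc,wc=model.mean(0),world.mean(0);A=model-mc;B=world-wc
    th=np.arctan2((A[:,0]*B[:,1]-A[:,1]*B[:,0]).sum(),(A*B).sum())
    r=np.array([[np.cos(th),-np.sin(th)],[np.sin(th),np.cos(th)]])
    t=wc-r@mc; return t,th,(world-(model@r.T+t))*1000
E
python3 - <<'E'
from h import *
np.set_printoptions(precision=4,suppress=True)
t=load("top");s=load("scene")
M=np.array([[75,60],[75,-50],[-40,-50],[-40,60]])/1000
for c,pts,x0,y0 in((t,[(155,147),(520,80),(580,465),(215,520)],245,215),(s,[(322,497),(65,360),(255,130),(508,290)],315,230)):
    k=corners(c,pts,x0,y0); 
    print(k); W=[onz(c,p,.05) for p in k]; print(np.array(W)); print(fit2(M,W))
k=[(fx(u,245),fx(v,215)) for u,v in [(375,325)]];print("knob top c",onz(t,k[0],.148), onz(s,(fx(318,315),fx(96,230)),.148), tri(t,k[0],s,(fx(318,315),fx(96,230))))
# fork top face rear corners, slot
tf=lambda u,v:(fx(u,385),fx(v,205)); sf=lambda u,v:(fx(u,240),fx(v,175))
for n,a,b in(("rearL",tf(190,155),sf(218,303)),("rearR",tf(338,98),sf(100,262))):
    print(n,onz(t,a,.108),onz(s,b,.108))
E
```

```text
resid [0.18, 0.33, 0.37, 0.16]
[[267.3594 231.2585]
 [308.0149 223.9955]
 [318.3292 271.9485]
 [267.5724 283.4032]]
[[0.571  0.2049 0.05  ]
 [0.5866 0.1103 0.05  ]
 [0.4748 0.088  0.05  ]
 [0.4503 0.2049 0.05  ]]
(array([0.504 , 0.1446]), np.float64(0.1384446523596543), array([[ 0.9497, -9.5642],
       [ 1.3715,  4.8162],
       [ 3.4863, -1.6285],
       [-5.8075,  6.3764]]))
resid [0.3, 0.27, 0.36, 0.1]
[[351.7675 290.9428]
 [324.1743 274.4371]
 [343.3307 245.7889]
 [381.5201 265.3951]]
[[0.5739 0.2039 0.05  ]
 [0.5869 0.1175 0.05  ]
 [0.4831 0.091  0.05  ]
 [0.4596 0.2079 0.05  ]]
(array([0.5092, 0.1477]), np.float64(0.13837157580966072), array([[ -1.3425, -13.6045],
       [ -3.475 ,   9.012 ],
       [  6.5504,  -1.6557],
       [ -1.7329,   6.2482]]))
knob top c [0.5067 0.1448 0.148 ] [0.5082 0.1468 0.148 ] (array([0.5067, 0.1452, 0.1451]), np.float64(0.0006663106909212346))
rearL [ 0.5755 -0.1136  0.108 ] [ 0.5779 -0.1084  0.108 ]
rearR [ 0.5909 -0.1554  0.108 ] [ 0.5938 -0.1509  0.108 ]
```

```bash
python3 - <<'E'
from h import *
np.set_printoptions(precision=4,suppress=True)
t=load("top");s=load("scene")
M=np.array([[75,60],[75,-50],[-40,-50],[-40,60]])/1000
for c,pts,x0,y0 in((t,[(157,145),(520,80),(580,465),(213,520)],245,215),(s,[(322,497),(65,360),(255,130),(510,290)],315,230)):
    k=[(fx(u,x0),fx(v,y0)) for u,v in pts]; W=[onz(c,p,.05) for p in k]; print(fit2(M,W))
tf=lambda u,v:(fx(u,385),fx(v,205)); sf=lambda u,v:(fx(u,240),fx(v,175))
# fork: rear outer corners; slot closed end corners; tine bends
tp=dict(rL=(190,155),rR=(338,98),cL=(295,303),cR=(360,278))
sp=dict(rL=(218,303),rR=(100,262),cL=(252,188),cR=(205,178))
for n in tp: print(n,onz(t,tf(*tp[n]),.108),onz(s,sf(*sp[n]),.108))
E
python3 - <<'E'
from h import *
import cv2
t=load("top");s=load("scene")
crop(t,265,220,40,35,16,"pics/t_plates.png");crop(s,335,245,40,50,14,"pics/s_plates.png")
E
```

```text
(array([0.5047, 0.1441]), np.float64(0.1448105143662048), array([[-2.4825, -2.1037],
       [-0.9075,  1.2265],
       [ 0.8328,  2.0303],
       [ 2.5572, -1.1531]]))
(array([0.5093, 0.1491]), np.float64(0.13471623049888026), array([[-5.4664, -7.6382],
       [-0.3662,  5.3229],
       [ 0.8374,  2.9623],
       [ 4.9952, -0.6469]]))
rL [ 0.5755 -0.1136  0.108 ] [ 0.5779 -0.1084  0.108 ]
rR [ 0.5909 -0.1554  0.108 ] [ 0.5938 -0.1509  0.108 ]
cL [ 0.5338 -0.1413  0.108 ] [ 0.5346 -0.1376  0.108 ]
cR [ 0.5405 -0.1596  0.108 ] [ 0.5429 -0.1527  0.108 ]
```

View pics/t_plates.png

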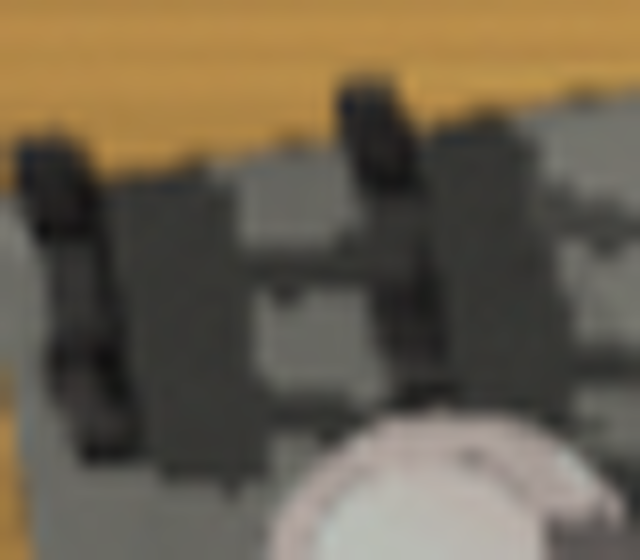

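```bash
python3 - <<'E'
from h import *
np.set_printoptions(precision=4,suppress=True)
t=load("top");s=load("scene")
for o,y in (((.505,.144),.143),((.507,.146),.141)):
  r=np.array([[np.cos(y),-np.sin(y)],[np.sin(y),np.cos(y)]])
  for n,p,z in (("L77",(15,142),.107),("L33",(80,462),.107),("R77",(338,82),.107),("R33",(393,395),.107)):
    w=onz(t,(fx(p[0],265,16),fx(p[1],220,16)),z); print(n,(w[:2]-o)@r*1000)
  for n,p,z in (("ear+y-x",(215,480),.114),("ear+y+x",(200,395),.114),("ear-y+x",(285,380),.114),("ear-y-x",(298,470),.114),("griptipA",(62,435),.114),("griptipB",(72,485),.114),("tail",(400,410),.106)):
    w=onz(t,(fx(p[0],245,8),fx(p[1],215,8)),z); print(n,(w[:2]-o)@r*1000)
  for n,p,z in (("s ear+y-x",(500,180),.114),("s ear+y+x",(478,205),.114),("s ear-y-x",(448,140),.114),("s grip+y-x",(597,243),.114),("s grip+y+x",(580,265),.114)):
    w=onz(s,(fx(p[0],315,8),fx(p[1],230,8)),z); print(n,(w[:2]-o)@r*1000)
E
```

```text
L77 [73.2493 49.8921]
L33 [27.7689 47.5687]
R77 [74.5062  4.4104]
R33 [30.1533  3.486 ]
ear+y-x [-30.3706  51.4096]
ear+y+x [-6.741  52.0251]
ear-y+x [-6.3445 28.4412]
ear-y-x [-31.2503  28.6201]
griptipA [-11.6184  90.8793]
griptipB [-25.5579  90.1515]
tail [-18.9157  -1.1331]
s ear+y-x [-24.5629  56.161 ]
s ear+y+x [-12.1413  55.6792]
s ear-y-x [-28.0836  34.0348]
s grip+y-x [-21.9294  94.3395]
s grip+y+x [-11.5511  94.3961]
L77 [70.8882 48.3394]
L33 [25.4125 45.9251]
R77 [72.236   2.8604]
R33 [27.885   1.8472]
ear+y-x [-32.7346  49.6496]
ear+y+x [-9.1063 50.3124]
ear-y+x [-8.6626 26.7294]
ear-y-x [-33.5687  26.8584]
griptipA [-14.0614  89.1568]
griptipB [-27.9994  88.4012]
tail [-21.1746  -2.87  ]
s ear+y-x [-26.9363  54.4127]
s ear+y+x [-14.5139  53.9558]
s ear-y-x [-30.4129  32.2795]
s grip+y-x [-24.3792  92.5963]
s grip+y+x [-14.0011  92.6737]
```

View pics/s_plates.png

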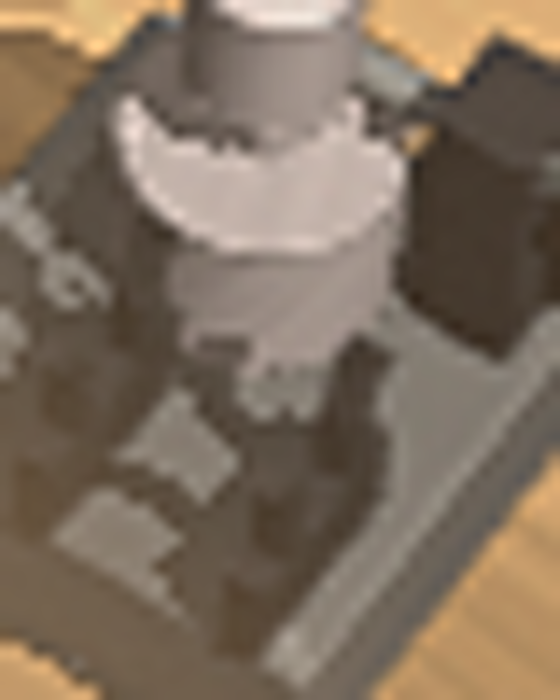

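```bash
cat > plan.py <<'E'
import sys,numpy as np
from h import R
from rig import monitor
def st():
    s=monitor.state(); Rm=R.from_quat(s["tcp_rot"]).as_matrix(); g=s["eef_pos"]+Rm[:,2]*.155
    return s,Rm,g
U0=np.array([.5065,.146]);UY=.143;F0=np.array([.5277,-.1518]);FY=.35
def fr(o,y,p): return o+np.array([[np.cos(y),-np.sin(y)],[np.sin(y),np.cos(y)]])@np.array(p)/1000
def U(x,y): return fr(U0,UY,(x,y))
def F(x,y): return fr(F0,FY,(x,y))
def to(xy,z,jaw=None):
    s,Rm,g=st()
    ja=np.arctan2(Rm[1,1],Rm[0,1]); dy=0 if jaw is None else (jaw-ja+np.pi/2)%np.pi-np.pi/2
    d=np.r_[xy,z]-g
    R2=R.from_euler('z',dy).as_matrix()@Rm
    print("t %.2f grasp"%s["time_s"],g.round(4),"jaw %.3f tilt %s"%(ja,Rm[:,2].round(4)),"F",s["ft_force"].round(1),"w %.4f"%s["gripper_width"],"q6 %.2f"%s["joint_positions"][5])
    print(" turn %.3f ; shift now-axes %s ; after-turn axes %s"%(-dy,(Rm.T@d*1000).round(1),(R2.T@d*1000).round(1)))
E
python3 -c "
from plan import *
to(U(-18,74),.18,UY)"
```

```text
t 0.10 grasp [0.2435 0.5203 0.2488] jaw 1.133 tilt [-0.001  -0.0014 -1.    ] F [ 0.3  0.3 -0.4] w 0.0857 q6 -0.21
 turn 0.990 ; shift now-axes [-341.3 -175.4   69. ] ; after-turn axes [-334.   189.1   68.4]
```

```bash
python3 -m pendant '[[1,0,0,0,0.14],[1,0,0,0,0.14],[1,0,0,0,0.14],[1,0,0,0,0.14],[1,0,0,0,0.14],[1,0,0,0,0.14],[1,0,0,0,0.15],[1,-40,22,4,0],[1,-40,22,4,0],[1,-40,22,4,0]]'; python3 -c "
from plan import *
to(U(-18,74),.18,UY)"
```

```text
time_s: 1.1
eef_pos: [0.3266, 0.4101, 0.3921]
tcp_rot: [0.654, 0.756, -0.0, 0.0]
ft_force: [0.3, -0.3, -1.1]
gripper_width: 0.0852
t 1.10 grasp [0.3265 0.4101 0.2371] jaw 0.144 tilt [-4.e-04 -5.e-04 -1.e+00] F [ 0.3 -0.3 -1.1] w 0.0852 q6 0.52
 turn 0.001 ; shift now-axes [-213.1  122.3   57.1] ; after-turn axes [-213.   122.6   57.1]
```

```bash
python3 -m pendant '[[1,-36,20,9,0],[1,-36,20,9,0],[1,-36,20,9,0],[1,-36,20,9,0],[1,-36,20,9,0],[1,-33,22,10,0],[1,0,0,0,0],[1,0,0,0,0],[1,0,0,0,0],[1,0,0,0,0]]'; python3 -c "
from plan import *
to(U(-18,74),.18,UY)
from rig import cams
for n in('top','scene'):
    c=cams.camera(n); np.savez(n+'1.npz',**c)
from h import *
crop(load('top',1),225,215,100,75,8,'pics/t1.png');crop(load('scene',1),330,200,100,75,8,'pics/s1.png')
"
```

```text
time_s: 2.1
eef_pos: [0.4767, 0.219, 0.338]
tcp_rot: [0.654, 0.756, 0.0, 0.0]
ft_force: [0.4, -0.0, 0.3]
gripper_width: 0.0851
t 2.10 grasp [0.4767 0.219  0.183 ] jaw 0.145 tilt [ 2.e-04  2.e-04 -1.e+00] F [ 0.4 -0.   0.3] w 0.0851 q6 0.06
 turn 0.002 ; shift now-axes [-2.5  1.1  3. ] ; after-turn axes [-2.5  1.1  3. ]
```

View pics/t1.png

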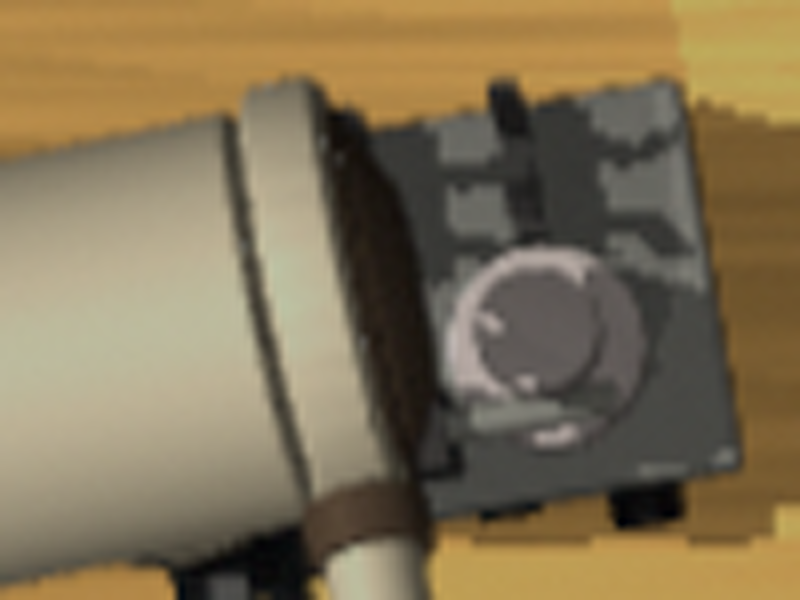

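View pics/s1.png

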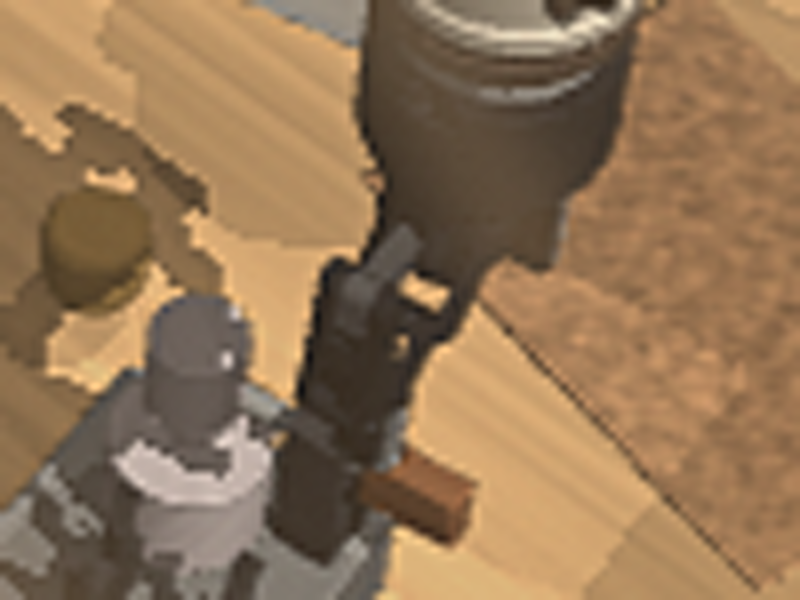

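```bash
python3 -m pendant '[[1,-2,1,15,0],[1,0,0,20,0],[1,0,0,20,0],[1,0,0,15,0],[1,0,0,7,0],[1,0,0,3,0],[0.7,0,0,0,0],[0.5,0,0,0,0],[0.3,0,0,0,0],[0.3,0,0,0,0]]' 25; python3 -c "
from plan import *
to(U(-18,74),.101,UY)
from rig import cams
from h import *
for n in('top','scene'):
    c=cams.camera(n); np.savez(n+'2.npz',**c)
crop(load('top',2),225,215,100,75,8,'pics/t2.png');crop(load('scene',2),330,220,100,75,8,'pics/s2.png')
"
```

```text
time_s: 3.2
eef_pos: [0.4788, 0.2161, 0.2583]
tcp_rot: [0.655, 0.756, 0.0, 0.0]
ft_force: [-0.5, -0.7, 0.6]
gripper_width: 0.0281
t 3.20 grasp [0.479  0.2162 0.1033] jaw 0.143 tilt [ 1.1e-03  2.0e-04 -1.0e+00] F [-0.5 -0.7  0.6] w 0.0281 q6 0.05
 turn 0.000 ; shift now-axes [ 0.6 -0.8  2.3] ; after-turn axes [ 0.6 -0.8  2.3]
```

View pics/s2.png

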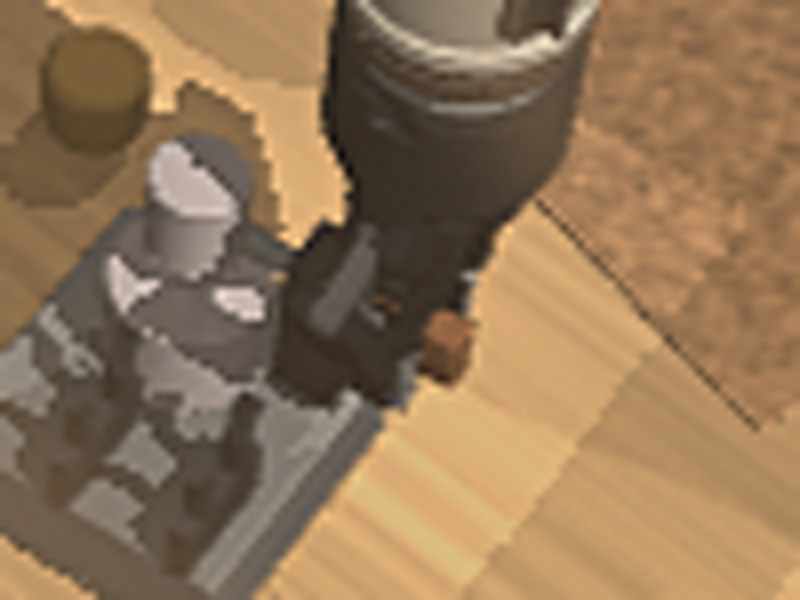

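```bash
python3 -m pendant '[[0.25,0,0,1,0],[0.2,0,0,1,0],[0.18,0,0,0,0],[0.15,0,0,0,0],[0.1,0,0,0,0],[0,0,0,0,0],[0,0,0,0,0],[0,0,0,0,0],[0,0,0,0,0],[0,0,0,0,0]]' 25; python3 -c "
from plan import *
to(U(-18,74),.101,UY)"
```

```text
time_s: 4.3
eef_pos: [0.4785, 0.2161, 0.2556]
tcp_rot: [0.655, 0.756, -0.0, -0.0]
ft_force: [-2.2, -1.1, 1.5]
gripper_width: 0.0137
t 4.30 grasp [0.4785 0.2161 0.1006] jaw 0.143 tilt [-4.e-04 -1.e-04 -1.e+00] F [-2.2 -1.1  1.5] w 0.0137 q6 0.05
 turn -0.000 ; shift now-axes [ 0.7 -0.2 -0.4] ; after-turn axes [ 0.7 -0.2 -0.4]
```

```bash
python3 -m pendant '[[0,0,0,0,0],[0,0,0,0,0],[0,3,0,0,0],[0,5,0,0,0],[0,5,0,0,0],[0,5,0,0,0],[0,5,0,0,0],[0,0,0,0,0],[0,0,0,0,0],[0,0,0,0,0]]' 50; python3 -c "
from plan import *
to(U(-18,74),.101,UY)"
```

```text
time_s: 5.3
eef_pos: [0.4753, 0.2393, 0.2559]
tcp_rot: [0.655, 0.756, 0.001, -0.0]
ft_force: [-3.0, 3.3, 3.6]
gripper_width: 0.0129
t 5.30 grasp [0.4753 0.2395 0.1009] jaw 0.143 tilt [ 2.0e-04  1.2e-03 -1.0e+00] F [-3.   3.3  3.6] w 0.0129 q6 0.10
 turn -0.000 ; shift now-axes [-23.   -0.5  -0.1] ; after-turn axes [-23.   -0.5  -0.1]
```

```bash
python3 -m pendant '[[0,7,0,0,0],[0,7,0,0,0],[0,7,0,0,0],[0,7,0,0,0],[0,7,0,0,0],[0,7,0,0,0],[0,7,0,0,0],[0,7,0,0,0],[0,4,0,0,0],[0,0,0,0,0]]' 50; python3 -c "
from plan import *
to(U(-18,74),.101,UY)
from rig import cams
from h import *
for n in('top','scene'):
    c=cams.camera(n); np.savez(n+'3.npz',**c)
crop(load('top',3),215,215,100,75,8,'pics/t3.png');crop(load('scene',3),330,220,100,75,8,'pics/s3.png')
"
```

```text
time_s: 6.3
eef_pos: [0.4665, 0.2989, 0.2554]
tcp_rot: [0.654, 0.756, 0.0, -0.0]
ft_force: [-0.6, -0.6, -0.9]
gripper_width: 0.0132
t 6.30 grasp [0.4665 0.299  0.1004] jaw 0.144 tilt [-2.e-04  4.e-04 -1.e+00] F [-0.6 -0.6 -0.9] w 0.0132 q6 0.21
 turn 0.001 ; shift now-axes [-83.1  -0.3  -0.6] ; after-turn axes [-83.1  -0.2  -0.6]
```

View pics/s3.png

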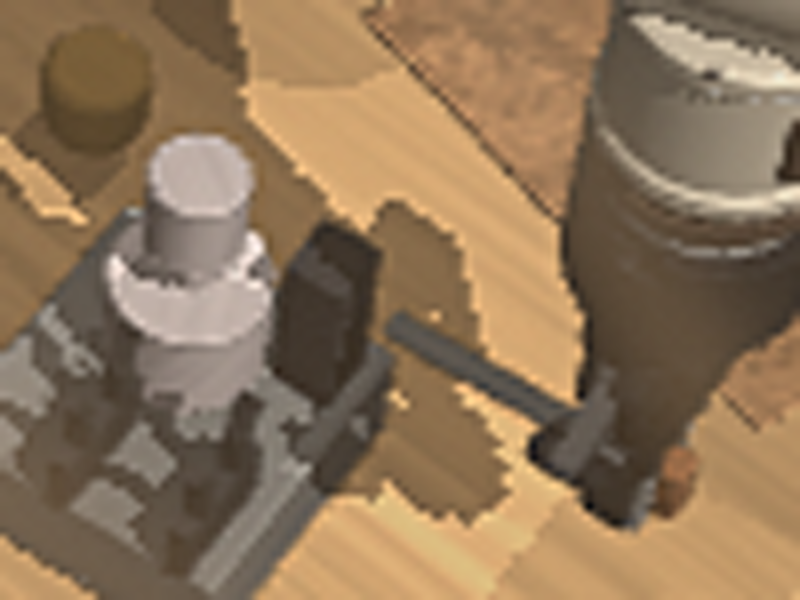

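View pics/t3.png

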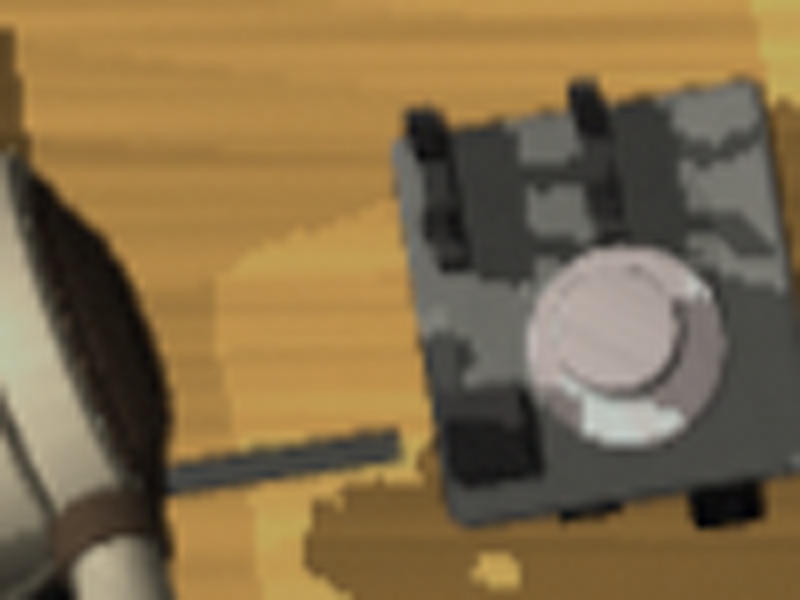

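```bash
python3 - <<'E'
from plan import *
from h import *
t=load("top",3);s=load("scene",3)
S,Rm,g=st(); r=np.array([[np.cos(UY),-np.sin(UY)],[np.sin(UY),np.cos(UY)]])
q=lambda w:(w[:2]-U0)@r*1000
print("grasp",q(g))
tt=(fx(400,215),fx(444,215)); ss=(fx(396,330),fx(328,220))
print("tail top",q(onz(t,tt,.101)),"scene",q(onz(s,ss,.101)), tri(t,tt,s,ss))
print("shaft top2",q(onz(t,(fx(180,215),fx(481,215)),.101)))
E
```

```text
grasp [-17.74033371 156.45354532]
tail top [-19.18917998  64.17594949] scene [-15.06573868  68.94008884] (array([0.47809917, 0.20840703, 0.0934677 ]), np.float64(0.002217534540949718))
shaft top2 [-19.71024519 125.58972355]
```

```bash
python3 -m pendant '[[0,0,0,-15,0],[0,0,10,-15,0],[0,0,25,-2,0],[0,0,25,0,0],[0,-15,13,0,0],[0,-25,0,0,0],[0,-25,0,0,0],[0,-15,0,0,0],[0,-4,0,0,0],[0,0,0,0,0]]' 50; python3 -c "
from plan import *
to(U(55,72),.101,UY)
from rig import cams
from h import *
for n in('top','scene'):
    c=cams.camera(n); np.savez(n+'4.npz',**c)
crop(load('top',4),225,205,100,75,8,'pics/t4.png');crop(load('scene',4),320,230,80,75,8,'pics/s4.png')
"
```

```text
time_s: 7.4
eef_pos: [0.551, 0.225, 0.288]
tcp_rot: [0.655, 0.755, 0.0, -0.0]
ft_force: [-0.6, 0.3, -0.6]
gripper_width: 0.0132
t 7.40 grasp [0.551  0.2251 0.133 ] jaw 0.142 tilt [ 1.e-04  3.e-04 -1.e+00] F [-0.6  0.3 -0.6] w 0.0132 q6 0.04
 turn -0.001 ; shift now-axes [ 0.1 -0.4 32. ] ; after-turn axes [ 0.1 -0.4 32. ]
```

View pics/s4.png

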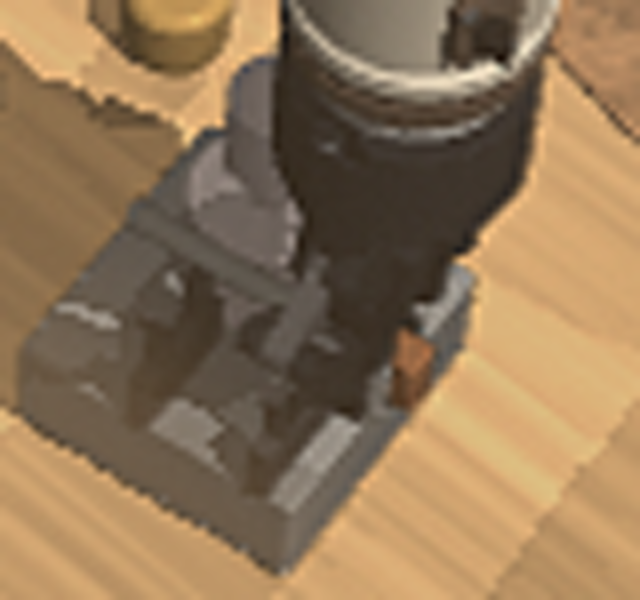

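View pics/t4.png

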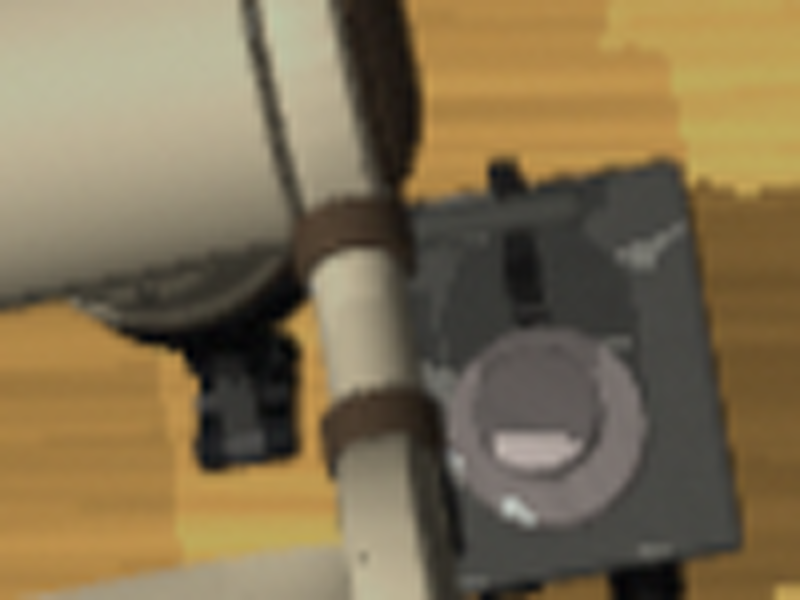

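```bash
python3 -m pendant '[[0,0,0,8,0],[0,0,0,8,0],[0,0,0,5,0],[0,0,0,5,0],[0,0,0,5,0],[0,0,0,4,0],[0,0,0,3,0],[0,0,0,3,0],[0,0,0,0,0],[0,0,0,0,0]]' 50; python3 -c "
from plan import *
to(U(55,72),.080,UY)"
```

```text
time_s: 8.5
eef_pos: [0.5511, 0.2255, 0.2468]
tcp_rot: [0.655, 0.756, 0.0, 0.0]
ft_force: [0.2, -0.3, -1.8]
gripper_width: 0.0135
t 8.50 grasp [0.5511 0.2255 0.0918] jaw 0.143 tilt [ 2.e-04  0.e+00 -1.e+00] F [ 0.2 -0.3 -1.8] w 0.0135 q6 0.04
 turn -0.000 ; shift now-axes [-0.3 -0.5 11.8] ; after-turn axes [-0.3 -0.5 11.8]
```

```bash
python3 -m pendant '[[0,0,0,3,0],[0,0,0,3,0],[0,0,0,2,0],[0,0,0,1,0],[0,0,0,1,0],[0,0,0,1,0],[0,0,0,0,0],[0,0,0,0,0],[0,0,0,0,0],[0,0,0,0,0]]' 30; python3 -c "
from plan import *
to(U(55,72),.080,UY)"
```

```text
time_s: 9.5
eef_pos: [0.5511, 0.2256, 0.236]
tcp_rot: [0.655, 0.756, 0.0, 0.0]
ft_force: [-1.6, -0.1, 4.9]
gripper_width: 0.0134
t 9.50 grasp [0.5511 0.2256 0.081 ] jaw 0.143 tilt [ 4.e-04  0.e+00 -1.e+00] F [-1.6 -0.1  4.9] w 0.0134 q6 0.04
 turn 0.000 ; shift now-axes [-0.4 -0.5  1. ] ; after-turn axes [-0.4 -0.5  1. ]
```

```bash
python3 -m pendant '[[0.17,0,0,0,0],[0.2,0,0,0,0],[0.25,0,0,0,0],[0.35,0,0,0,0],[0.5,0,0,0,0],[0.5,0,0,0,0],[0.5,0,0,-10,0],[0.5,0,0,-20,0],[0.5,0,0,-30,0],[0.5,0,0,-30,0]]' 30; python3 -c "
from plan import *
to(U(0,0),.18,UY)"
```

```text
time_s: 10.5
eef_pos: [0.5508, 0.2255, 0.3271]
tcp_rot: [0.655, 0.756, -0.0, -0.0]
ft_force: [0.4, -0.3, -0.7]
gripper_width: 0.043
t 10.50 grasp [0.5508 0.2255 0.1721] jaw 0.143 tilt [-3.e-04 -1.e-04 -1.e+00] F [ 0.4 -0.3 -0.7] w 0.0430 q6 0.04
 turn 0.000 ; shift now-axes [-72.4 -55.1  -7.9] ; after-turn axes [-72.4 -55.1  -7.9]
```

```bash
python3 -m pendant '[[0.7,0,0,-20,0],[0.8,-10,-10,-20,0],[0.8,-22,-17,0,0],[0.8,-22,-17,0,0],[0.8,-18,-11,0,0],[0.8,0,0,0,0],[0.8,0,0,0,0],[0.8,0,0,0,0],[0.8,0,0,0,0],[0.8,0,0,0,0]]' 30; python3 -c "
from plan import *
to(U(0,0),.136,UY)
from rig import cams
from h import *
for n in('top','scene'):
    c=cams.camera(n); np.savez(n+'5.npz',**c)
crop(load('top',5),245,205,100,75,8,'pics/t5.png');crop(load('scene',5),320,230,80,75,8,'pics/s5.png')
"
```

```text
time_s: 11.5
eef_pos: [0.507, 0.147, 0.3657]
tcp_rot: [0.654, 0.756, 0.0, -0.0]
ft_force: [-0.0, 0.2, -0.2]
gripper_width: 0.0681
t 11.50 grasp [0.507  0.147  0.2107] jaw 0.144 tilt [-1.e-04  1.e-04 -1.e+00] F [-0.   0.2 -0.2] w 0.0681 q6 -0.09
 turn 0.001 ; shift now-axes [-0.9 -0.6 74.7] ; after-turn axes [-0.9 -0.6 74.7]
```

View pics/s5.png

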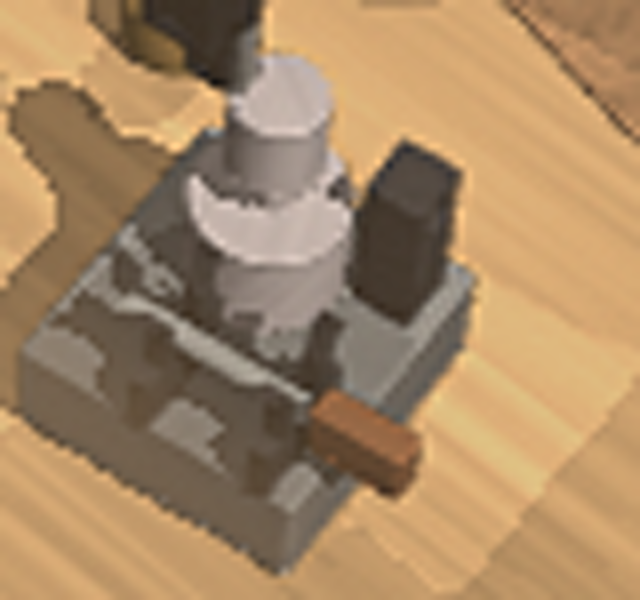

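View pics/t5.png

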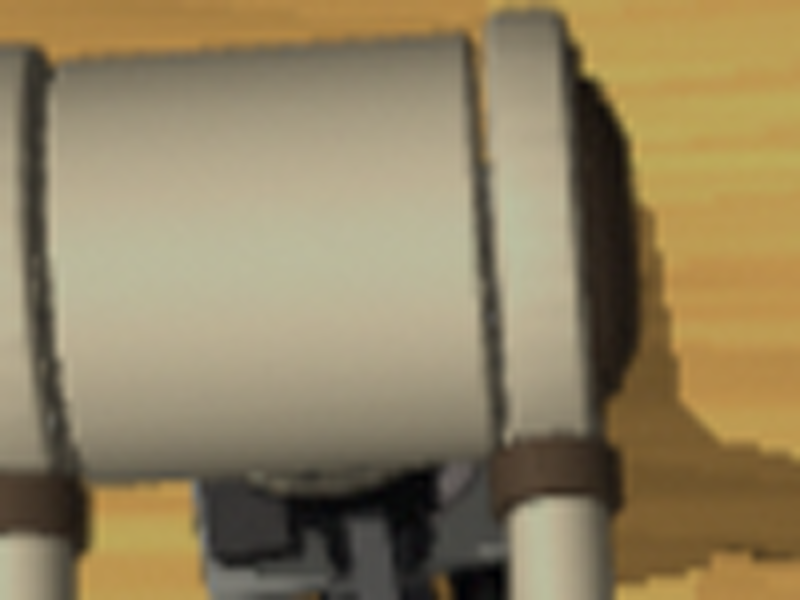

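```bash
python3 -m pendant '[[0.8,-1,-0.5,15,0],[0.8,0,0,20,0],[0.8,0,0,20,0],[0.8,0,0,12,0],[0.7,0,0,7,0],[0.6,0,0,0,0],[0.5,0,0,0,0],[0.45,0,0,0,0],[0.42,0,0,0,0],[0.3,0,0,0,0]]' 30; python3 -c "
from plan import *
to(U(0,0),.136,UY)"; python3 -m pendant '[[0.3,0,0,0,0],[0.2,0,0,0,0],[0.2,0,0,0,0],[0.1,0,0,0,0],[0,0,0,0,0],[0,0,0,0,0],[0,0,0,0,0],[0,0,0,0,0],[0,0,0,0,0],[0,0,0,0,0]]' 60; python3 -c "
from plan import *
to(U(0,0),.136,UY)"
```

```text
time_s: 12.6
eef_pos: [0.5067, 0.1454, 0.2926]
tcp_rot: [0.655, 0.756, 0.0, 0.0]
ft_force: [-1.5, 0.1, 4.2]
gripper_width: 0.0327
t 12.60 grasp [0.5069 0.1454 0.1376] jaw 0.143 tilt [ 0.0011  0.     -1.    ] F [-1.5  0.1  4.2] w 0.0327 q6 -0.09
 turn 0.000 ; shift now-axes [ 0.7 -0.3  1.6] ; after-turn axes [ 0.7 -0.3  1.6]
time_s: 13.6
eef_pos: [0.5067, 0.1454, 0.2927]
tcp_rot: [0.655, 0.756, 0.0, 0.0]
ft_force: [-2.1, -0.7, 6.3]
gripper_width: 0.0323
t 13.60 grasp [0.5069 0.1454 0.1377] jaw 0.143 tilt [ 0.0012 -0.     -1.    ] F [-2.1 -0.7  6.3] w 0.0323 q6 -0.09
 turn 0.000 ; shift now-axes [ 0.7 -0.3  1.7] ; after-turn axes [ 0.7 -0.3  1.7]
```

```bash
python3 -m pendant '[[0,0,0,-3,0],[0,0,0,-5,0],[0,0,0,-8,0],[0,0,0,-8,0],[0,0,0,-8,0],[0,0,0,-8,0],[0,0,0,-10,0],[0,0,0,-10,0],[0,0,0,0,0],[0,0,0,0,0]]' 60; python3 -c "
from plan import *
to(F(-85,0),.1977,UY)
from rig import cams
from h import *
for n in('top','scene'):
    c=cams.camera(n); np.savez(n+'6.npz',**c)
crop(load('top',6),245,205,100,75,8,'pics/t6.png');crop(load('scene',6),310,210,90,80,8,'pics/s6.png')
"
```

```text
time_s: 14.6
eef_pos: [0.5065, 0.1454, 0.352]
tcp_rot: [0.655, 0.756, 0.0, 0.0]
ft_force: [0.1, -0.6, -2.4]
gripper_width: 0.0326
t 14.60 grasp [0.5066 0.1454 0.197 ] jaw 0.143 tilt [ 5.e-04  0.e+00 -1.e+00] F [ 0.1 -0.6 -2.4] w 0.0326 q6 -0.09
 turn -0.000 ; shift now-axes [-314.6 -104.6   -0.8] ; after-turn axes [-314.6 -104.6   -0.8]
```

View pics/s6.png

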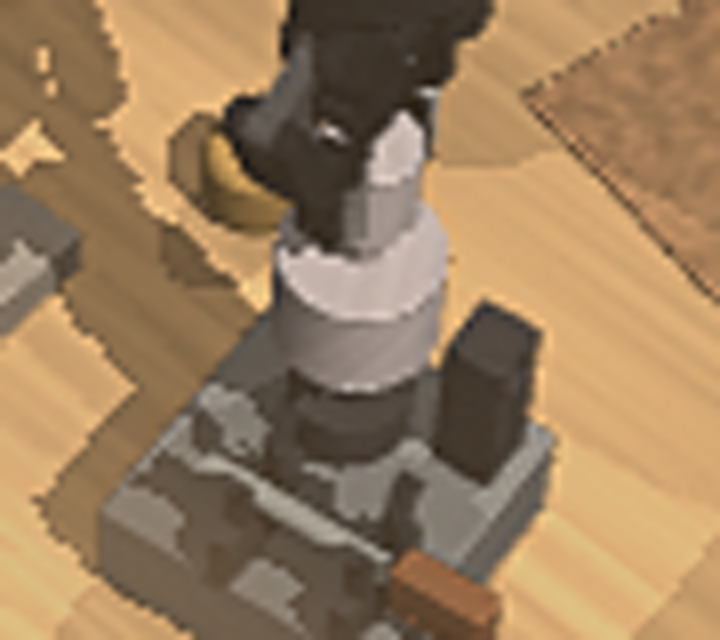

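```bash
python3 -m pendant '[[0,-10,-3,0,-0.1],[0,-25,-8,0,-0.1],[0,-35,-5,0,0],[0,-35,-5,0,0],[0,-35,-5,0,0],[0,-35,-5,0,0],[0,-35,-5,0,0],[0,-35,-5,0,0],[0,-25,-4,0,0],[0,0,0,0,0]]' 60; python3 -c "
from plan import *
to(F(-85,0),.1387,FY)"
```

```text
time_s: 15.7
eef_pos: [0.5503, -0.1269, 0.3511]
tcp_rot: [0.578, 0.816, -0.001, 0.0]
ft_force: [0.3, 1.1, -1.9]
gripper_width: 0.032
t 15.70 grasp [ 0.5502 -0.127   0.1961] jaw 0.339 tilt [-5.e-04 -9.e-04 -1.e+00] F [ 0.3  1.1 -1.9] w 0.0320 q6 -0.78
 turn -0.011 ; shift now-axes [ -16.7 -114.5   57.5] ; after-turn axes [ -15.5 -114.6   57.5]
```

```bash
python3 -m pendant '[[0,0,0,-10,0],[0,0,0,-5,0],[0,-4,-25,0,0],[0,-4,-30,0,0],[0,-4,-30,0,0],[0,-4,-30,0,0],[0,0,0,0,0],[0,0,0,0,0],[0,0,0,0,0],[0,0,0,0,0]]' 60; python3 -c "
from plan import *
to(F(-85,0),.1397,FY)
from rig import cams
from h import *
for n in('top','scene'):
    c=cams.camera(n); np.savez(n+'7.npz',**c)
crop(load('top',7),375,195,100,75,8,'pics/t7.png');crop(load('scene',7),230,155,100,75,8,'pics/s7.png')
"
```

```text
time_s: 16.7
eef_pos: [0.4479, -0.177, 0.367]
tcp_rot: [0.575, 0.818, 0.0, 0.0]
ft_force: [-0.8, -0.1, -1.8]
gripper_width: 0.0324
t 16.70 grasp [ 0.448  -0.1771  0.212 ] jaw 0.344 tilt [ 5.e-04 -1.e-04 -1.e+00] F [-0.8 -0.1 -1.8] w 0.0324 q6 -0.97
 turn -0.006 ; shift now-axes [-3.6 -1.4 72.3] ; after-turn axes [-3.6 -1.5 72.3]
```

View pics/s7.png

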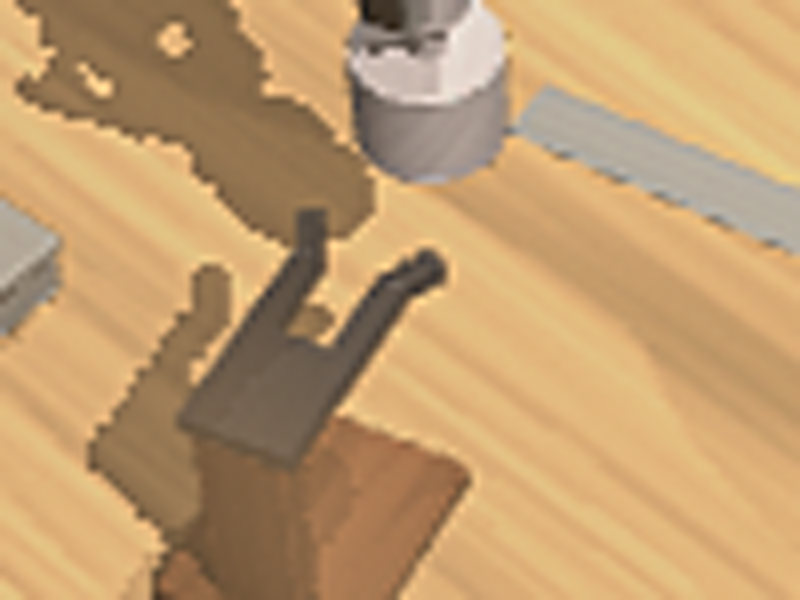

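View pics/t7.png

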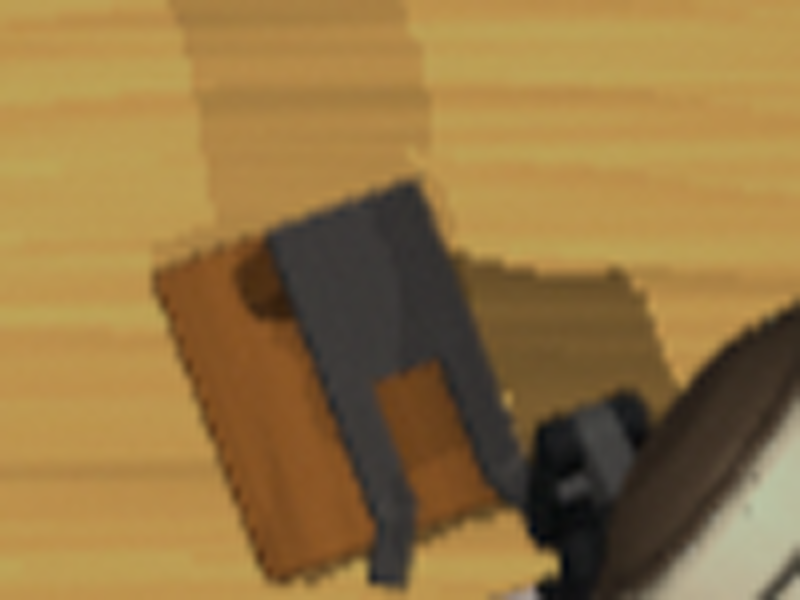

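```bash
python3 -m pendant '[[0,-3.5,-1,15,0],[0,0,0,20,0],[0,0,0,20,0],[0,0,0,12,0],[0,0,0,5,0],[0,0,0,0,0],[0,0,0,0,0],[0,0,0,0,0],[0,0,0,0,0],[0,0,0,0,0]]' 60; python3 -c "
from plan import *
to(F(0,0),.1397,FY)
from rig import cams
from h import *
for n in('top','scene'):
    c=cams.camera(n); np.savez(n+'8.npz',**c)
crop(load('scene',8),240,155,80,60,10,'pics/s8.png')
"
```

```text
time_s: 17.8
eef_pos: [0.4476, -0.1814, 0.2952]
tcp_rot: [0.576, 0.817, -0.0, 0.001]
ft_force: [-0.5, 0.3, -2.7]
gripper_width: 0.0323
t 17.80 grasp [ 0.4478 -0.1815  0.1402] jaw 0.343 tilt [ 8.e-04 -6.e-04 -1.e+00] F [-0.5  0.3 -2.7] w 0.0323 q6 -0.98
 turn -0.007 ; shift now-axes [ 1.1 85.3  0.6] ; after-turn axes [ 0.5 85.3  0.6]
```

View pics/s8.png

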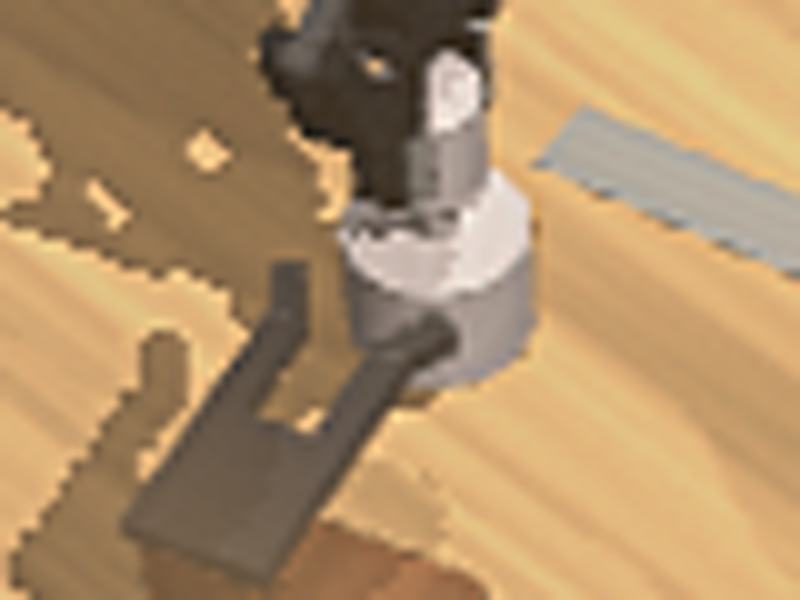

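```bash
python3 -m pendant '[[0,0.5,8,0,-0.007],[0,0,10,0,0],[0,0,10,0,0],[0,0,8,0,0],[0,0,8,0,0],[0,0,8,0,0],[0,0,6,0,0],[0,0,0,0,0],[0,0,0,0,0],[0,0,0,0,0]]' 60; python3 -c "
from plan import *
to(F(0,0),.1397,FY)
from rig import cams
from h import *
for n in('top','scene'):
    c=cams.camera(n); np.savez(n+'9.npz',**c)
crop(load('scene',9),240,155,80,60,10,'pics/s9.png')
crop(load('top',9),375,195,100,75,8,'pics/t9.png')
"
```

```text
time_s: 18.9
eef_pos: [0.5016, -0.1611, 0.2946]
tcp_rot: [0.573, 0.819, -0.0, -0.0]
ft_force: [0.1, 0.2, -3.2]
gripper_width: 0.0325
t 18.90 grasp [ 0.5015 -0.1611  0.1396] jaw 0.350 tilt [-4.e-04  0.e+00 -1.e+00] F [ 0.1  0.2 -3.2] w 0.0325 q6 -0.89
 turn -0.000 ; shift now-axes [-0.3 27.7 -0.1] ; after-turn axes [-0.3 27.7 -0.1]
```

View pics/s9.png

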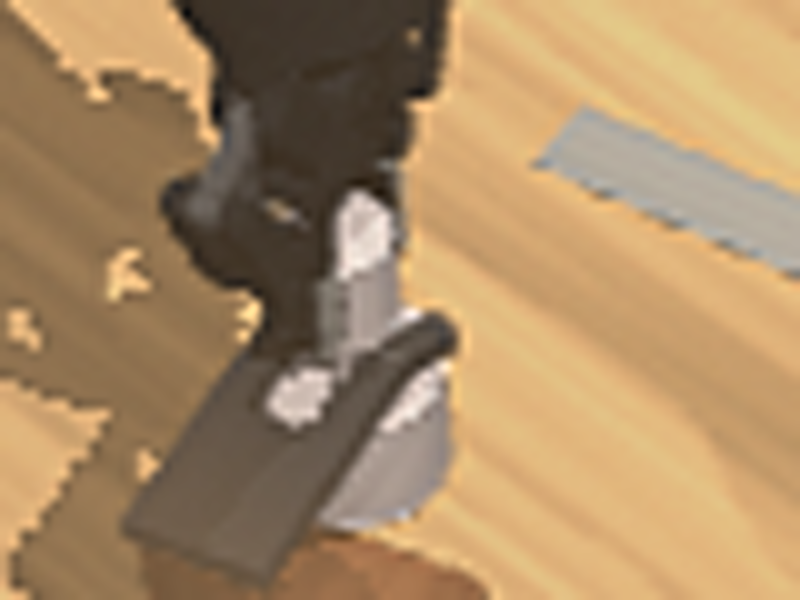

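View pics/t9.png

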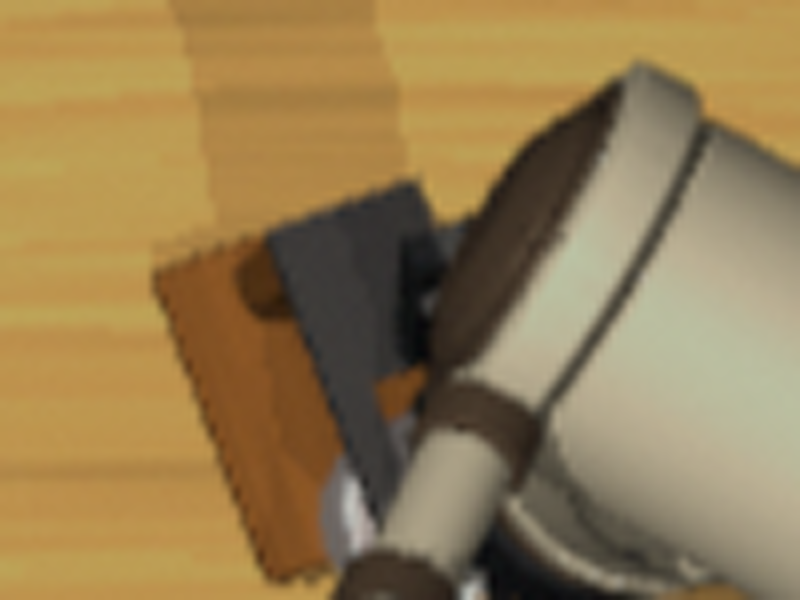

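```bash
python3 -m pendant '[[0,0,6,0,0],[0,0,6,0,0],[0,0,5,0,0],[0,0,4,0,0],[0,0,3,0,0],[0,0,2,0,0],[0,0,2,0,0],[0,0,0,0,0],[0,0,0,0,0],[0,0,0,0,0]]' 60; python3 -c "
from plan import *
to(F(0,0),.1337,FY)
from rig import cams
from h import *
for n in('top','scene'):
    c=cams.camera(n); np.savez(n+'10.npz',**c)
crop(load('scene',10),230,155,80,60,10,'pics/s10.png')
"
```

```text
time_s: 20.0
eef_pos: [0.528, -0.1514, 0.2947]
tcp_rot: [0.573, 0.819, -0.0, -0.0]
ft_force: [0.9, 0.1, -2.3]
gripper_width: 0.0327
t 20.00 grasp [ 0.528  -0.1514  0.1397] jaw 0.350 tilt [-1.e-04 -0.e+00 -1.e+00] F [ 0.9  0.1 -2.3] w 0.0327 q6 -0.85
 turn -0.000 ; shift now-axes [-0.2 -0.4  6. ] ; after-turn axes [-0.2 -0.4  6. ]
```

View pics/s10.png

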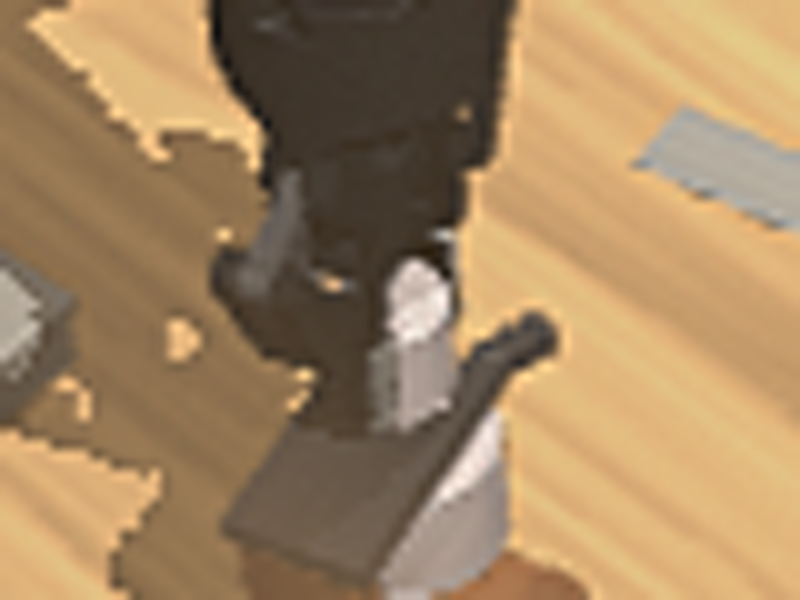

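Seated without contact. Now lower about 6 mm onto the fork.

```bash
python3 -m pendant '[[0,0,0,2,0],[0,0,0,1,0],[0,0,0,1,0],[0,0,0,1,0],[0,0,0,0.5,0],[0,0,0,0.5,0],[0,0,0,0,0],[0,0,0,0,0],[0,0,0,0,0],[0,0,0,0,0]]' 60; python3 -c "
from plan import *
to(F(0,0),.1337,FY)"
```

```text
time_s: 21.1
eef_pos: [0.5282, -0.1514, 0.2887]
tcp_rot: [0.573, 0.819, 0.0, 0.0]
ft_force: [-0.6, 0.9, -2.6]
gripper_width: 0.0326
t 21.10 grasp [ 0.5282 -0.1514  0.1337] jaw 0.350 tilt [ 1.e-04 -0.e+00 -1.e+00] F [-0.6  0.9 -2.6] w 0.0326 q6 -0.85
 turn 0.000 ; shift now-axes [-0.2 -0.6  0. ] ; after-turn axes [-0.2 -0.6  0. ]
```

```bash
python3 -m pendant '[[0,0,0,0.5,0],[0,0,0,0.5,0],[0,0,0,0.5,0],[0,0,0,0,0],[0,0,0,0,0],[0,0,0,0,0],[0,0,0,0,0],[0,0,0,0,0],[0,0,0,0,0],[0,0,0,0,0]]' 60; python3 -c "
from plan import *
to(F(0,0),.1337,FY)"
```

```text
time_s: 22.1
eef_pos: [0.5283, -0.1514, 0.2887]
tcp_rot: [0.573, 0.819, -0.0, 0.0]
ft_force: [-5.0, 2.2, 9.5]
gripper_width: 0.0322
t 22.10 grasp [ 0.5283 -0.1515  0.1337] jaw 0.350 tilt [ 0.e+00 -3.e-04 -1.e+00] F [-5.   2.2  9.5] w 0.0322 q6 -0.85
 turn 0.000 ; shift now-axes [-0.1 -0.7  0. ] ; after-turn axes [-0.1 -0.7  0. ]
```

```bash
python3 -m pendant '[[0,0,0,-0.7,0],[0,0,0,0,0],[0.38,0,0,0,0],[0.42,0,0,0,0],[0.5,0,0,0,0],[0.6,0,0,0,0],[0.7,0,0,0,0],[0.8,0,0,0,0],[0.8,0,0,0,0],[0.8,0,0,-5,0]]' 20; python3 -c "
from plan import *
to(F(0,0),.1337,FY)"; python3 -m pendant '[[0.8,0,0,-15,0],[0.8,0,0,-25,0],[0.8,0,0,-35,0],[0.8,0,0,-35,0],[0.8,0,0,-35,0],[0.8,0,-40,-10,0],[0.8,0,-40,0,0],[0.8,0,-40,0,0],[0.8,0,-40,0,0],[0.8,0,0,0,0]]'; python3 -c "
from plan import *
to(F(0,0),.1337,FY)
from rig import cams
from h import *
for n in('top','scene'):
    c=cams.camera(n); np.savez(n+'11.npz',**c); cv2.imwrite('pics/'+n+'11.png',c['color'][:,:,::-1])
crop(load('scene',11),230,155,80,70,8,'pics/s11.png')
crop(load('top',11),385,195,80,75,8,'pics/t11.png')
"
```

```text
time_s: 23.1
eef_pos: [0.5278, -0.1512, 0.2923]
tcp_rot: [0.573, 0.819, -0.0, -0.001]
ft_force: [-1.2, -0.6, -0.8]
gripper_width: 0.0682
t 23.10 grasp [ 0.5276 -0.1511  0.1373] jaw 0.350 tilt [-1.4e-03  7.0e-04 -1.0e+00] F [-1.2 -0.6 -0.8] w 0.0682 q6 -0.85
 turn -0.000 ; shift now-axes [-0.7 -0.1  3.6] ; after-turn axes [-0.7 -0.1  3.6]
time_s: 24.1
eef_pos: [0.3751, -0.2071, 0.4492]
tcp_rot: [0.575, 0.818, -0.001, 0.001]
ft_force: [0.2, 0.4, 0.8]
gripper_width: 0.0684
t 24.10 grasp [ 0.3752 -0.2074  0.2942] jaw 0.346 tilt [ 3.0e-04 -2.2e-03 -1.0e+00] F [0.2 0.4 0.8] w 0.0684 q6 -1.13
 turn -0.004 ; shift now-axes [  1.  162.4 160.4] ; after-turn axes [  0.3 162.4 160.4]
```

View pics/s11.png

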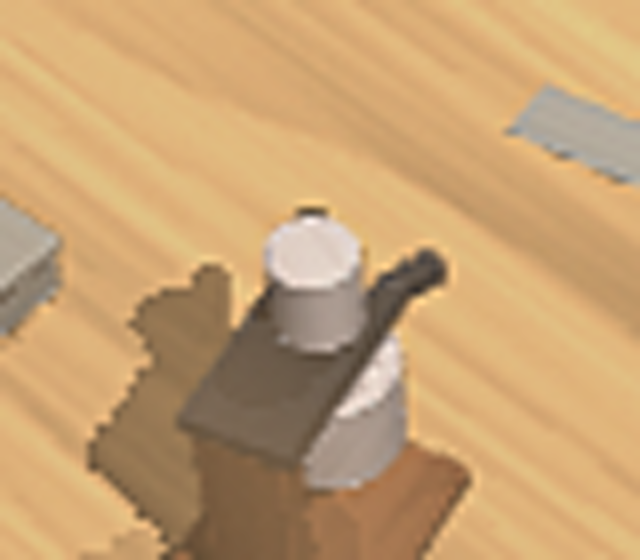

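View pics/t11.png

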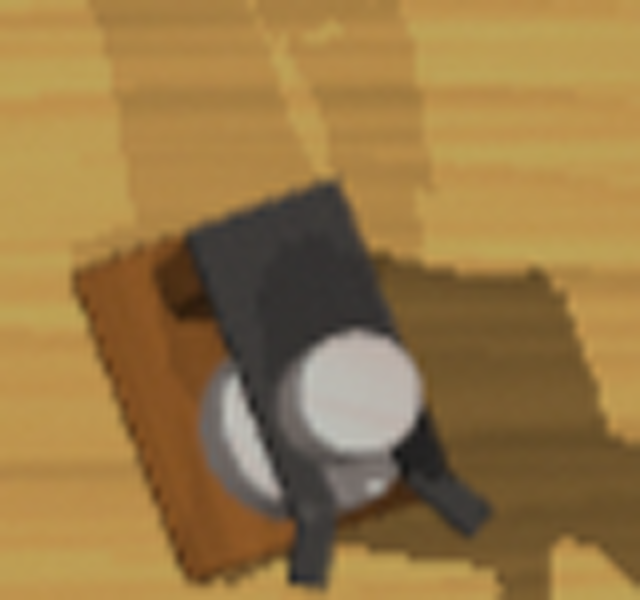

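View pics/top11.png

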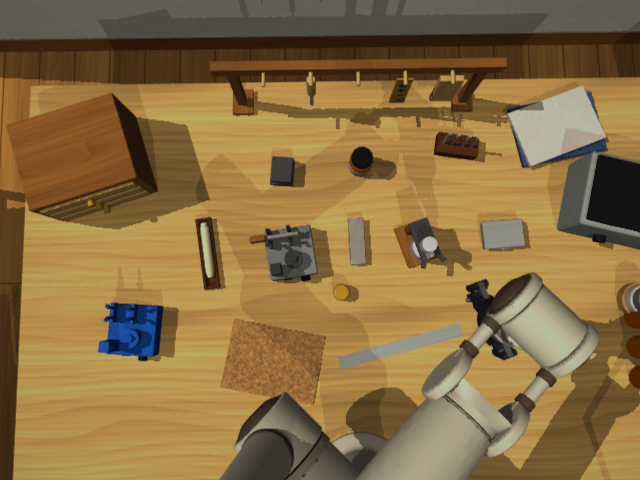

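View pics/scene11.png

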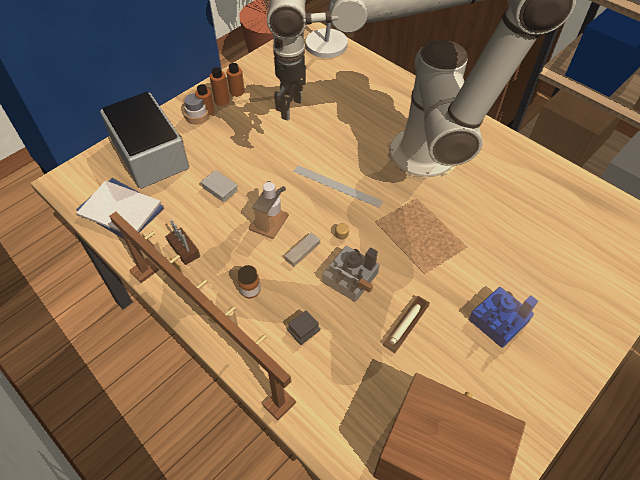

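```bash
python3 - <<'E'
from plan import *
from h import *
t=load("top",11);s=load("scene",11)
r=np.array([[np.cos(FY),-np.sin(FY)],[np.sin(FY),np.cos(FY)]])
for c,p,off in((t,(fx(361,385),fx(393,195)),(.0015,.002)),(s,(fx(313,230),fx(253,155)),(-.002,-.0025))):
    print((onz(c,p,.144)[:2]+off-F0)@r*1000)
crop(t,245,215,80,75,8,"pics/t12.png")
crop(s,315,230,80,75,8,"pics/s12.png")
E
```

```text
[1.54900416 1.15510098]
[-0.45649888  0.15848098]
```

View pics/t12.png

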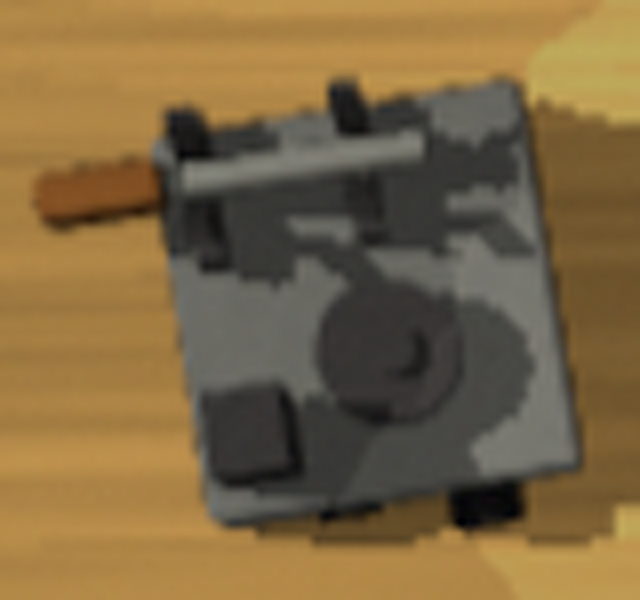

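View pics/s12.png

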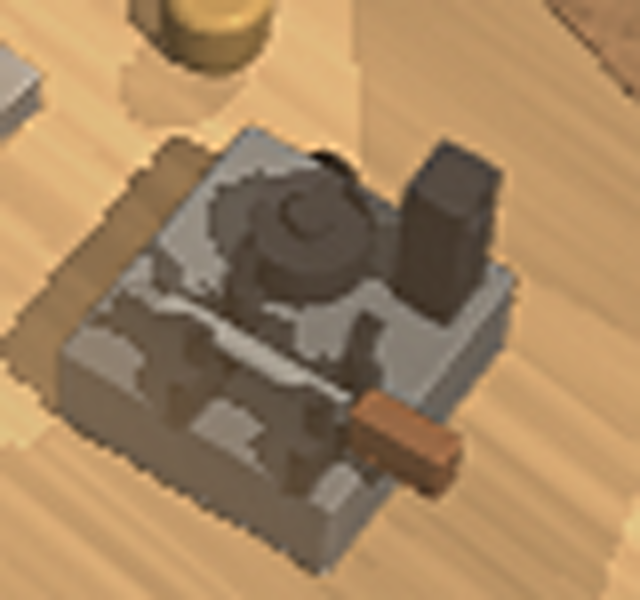

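```bash
python3 -c "
from rig import job
print(job.sign_off())"
```

```text
the job is handed in; nothing more can be done
None
```

The job was handed in at about 24 s of the 61 s. The pin was drawn straight out of its bore and parked first. Then the cap was lifted off the disc and hung in the fork by its neck.

**Last checks:**
- **Pin:** both cameras show it lying in both notches, with the grip just beyond the +y plate.
- **Cap:** it hangs upright with its knob on the fork. After correcting for camera bias, the two views put it (1.5, 1.2) mm and (-0.5, 0.2) mm from the seat.
- **Bystanders:** I saw no change in the bystanders or the blue look-alike when I compared the first and last pictures.
- **Robot:** the gripper was open, well clear of everything, and touching nothing.

**What disagreed:** raw positions from the two cameras differed by 2–5 mm. I averaged them and checked the result against the gripped pin.

**Close call:** on the way to the fork, the cap's rim passed over it at almost exactly the height of its top face. I did not see this coming. The force reading at the end of that move was about 1 N sideways, and the fork looked unmoved. The highest forces I read at the wrist were about 10 N, when setting the cap down.

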